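# Let the larger wooden ball out of the lever-gated dispenser

## Robot

A 6-joint arm with a two-finger parallel gripper is mounted at the origin on the work surface. World frame = base frame: x ahead of the robot, y to its left, z up, the work surface at z = 0. Lengths are in m, angles in degrees, forces in N, time in s.
With the tool pointing down it reaches from about 0.3 to 0.95 m from the base axis. Payload 3.1 kg.
Tool frame: the origin (TCP) lies at the centre of the arm's flange, where the gripper is bolted on; the fingertips stand 173 mm ahead of it and the grasp point (between the pads) lies 155 mm ahead of it; z points along the fingers, x is the direction in which the jaws open and shut, and the axes are right-handed (so a half turn about z gives the same grasp; the last joint's range is limited). The gripper opens to 85 mm and grips with 20 to 120 N. Pads are 22 mm wide; open, the fingers measure 114 mm over their backs; the gripper's body (76 mm by 85 mm) begins 54 mm behind the grasp point. The pads swing forward as they close: fully open they stand 13 mm farther back than shut.
Start: joints at [-80.827, 17.653, 93.61, -0, 68.738, -3.994], TCP at [0.142, -0.609, 0.405] pointing down, gripper open.
Joint ranges: [-175.34, 175.34], [-45.06, 112.39], [2.9, 150.54], [-68.45, 248.45], [3.09, 151.38], [-168.51, 168.51]. Speed limits (degrees/s): [159.86, 159.86, 180, 180, 180, 180].

## Interface

Orientations are given as a 3x3 rotation matrix whose columns are the frame's x, y, z axes.
In Python, from rig import robot gives the robot as it stands. Calls block until the motion is done:
- robot.movep(position, orientation): joint-space move of the TCP to a pose.
- robot.servo_line(position, ori=None, speed=0.15, f_stop=None): straight line of the TCP; ori=None keeps the orientation; speed is the mean speed in m/s. With f_stop (N) it stops when the force on the tool has changed by that much, and returns True; else False.
- robot.set_joints(angles): joint-space move.
- robot.move_gripper(opening): opening from 0.0 (shut) to 1.0 (fully open); the grip force is fixed at half the most; returns when the fingers have stopped.
- robot.hold(seconds).
- robot.solve_ik(position, orientation): joint angles nearest the present ones, or None.
- robot.read_state(): the state.
- robot.capture(name): name is "scene" or "top" or "wrist"; returns the picture (384x512x3 uint8, red, green, blue); there is no depth.
- robot.camera_model(name): a dict with "intrinsics" (3x3 intrinsics, pixels), "position" and "rotation" of the camera in the world. Camera axes: x right, y up, looking along -z (the intrinsics and any distortion apply to the point x, -y, -z); pixel columns grow to the right and rows downward; lengths in m; the calibration is good to about 2 mm. A picture is of the moment at which its call begins: read the wrist's pose just before it. camera_model takes no time and is no camera call; for the wrist camera it gives the pose at the moment of the call.
A pose or a line that the arm cannot do raises robot.PlanningError and nothing moves.
- robot.job_done(): hands the job in, once; it reports no verdict.
The state is a dict: "t": time; "q": joint angles; "joint_vel": joint speeds; "joint_efforts": joint torques, N m; "tcp_pos": TCP position; "tcp_rot": TCP orientation; "wrist_force": force on the tool from outside, world axes, zero at the start; "ft_torque": the same for the moment, N m; "width": opening from 0.0 (shut) to 1.0 (fully open).
Only numpy, scipy, OpenCV 4.12 (cv2) and the standard library are available. Lean on these libraries where they do the work, as an engineer would, in place of code of your own. Each camera call takes 0.05 s, during which the arm holds its last target.

## Task

Press down the paddle of the rocking lever whose gate holds back the larger wooden ball, so that the gate lifts and the ball rolls out into the tray, then let the lever come back up so that the gate is shut again. Only press on the paddle, without touching the balls or the gates. Keep the other gate shut so that the smaller ball stays in its lane, and leave the things standing around where they are.

Things in the scene. Friction and masses are not known exactly. Their poses are not given: they have to be found in the camera images.
- dispenser: Fixed plywood two-lane ball dispenser, at most 97 mm high with the gates shut. Origin on the table under the middle between the two gates; x points down the lanes, the way balls roll (roughly away from the robot), y to its left, z up. Base plate 12 mm thick, 335 x 150 mm, with a cross beam 100 x 470 mm under the levers. Each side has a lane, a gate and a lever.
- lanes (a point): Point on the lanes' floor midway between the gates, 42 mm above the table. Two open-topped lanes, each about 43 mm wide with walls 20 mm high and a plain grey floor, lie side by side (centres at dispenser y = +27 and -27 mm, x = -156 to 0 mm) and slope down 7 degrees to the gates at x = 0.
- tray (a point): Middle of the floor of the one tray that both lanes share, past the gates at the foot of a short ramp. Inside it runs from dispenser x = 65 to 165 mm and y = -54 to 54 mm; floor about 15 mm, wall tops 60 mm above the table.
- large_ball_center (a point): Centre of the larger plain wooden ball, 36 mm in diameter, about 18 g. At the start it rests against the shut gate of one lane (left or right, varies).
- small_ball_center (a point): Centre of the smaller plain wooden ball, 22 mm in diameter, 10 g. At the start it rests against the shut gate of the other lane.
- left_lever (a joint): Angle of the left lane's wooden rocking lever, which lies along the dispenser's y on a pin at y = +112 mm, 84 mm above the table. 0 = level, gate shut; grows as the paddle goes down and the gate rises, to the stop at 0.55 rad; the larger ball can pass from about 0.45. It springs back: about 2 N on the paddle starts it, 5 N holds it at the stop.
- left_press (a point): Middle of the top face of the left lever's wooden paddle (44 x 60 mm, the 60 along the lever, 12 mm thick) at the lever's outer end (dispenser y = +197 mm), at rest 90 mm above the table, 85 mm outside the pin. Pressed straight down there, it goes about 47 mm down to the stop.
- left_gate (a point): Point on the lever over the aluminium gate plate at the inner end of the left lever, 36 mm wide, 6 mm thick, 42 mm high, closing the left lane (dispenser y = +27 mm). The point is on the lever's centre line, 38 mm above the plate's lower edge.
- right_lever (a joint): Angle of the right lane's wooden rocking lever, which lies along the dispenser's y on a pin at y = -112 mm, 84 mm above the table. 0 = level, gate shut; grows as the paddle goes down and the gate rises, to the stop at 0.55 rad; the larger ball can pass from about 0.45. It springs back: about 2 N on the paddle starts it, 5 N holds it at the stop.
- right_press (a point): Middle of the top face of the right lever's wooden paddle (44 x 60 mm, the 60 along the lever, 12 mm thick) at the lever's outer end (dispenser y = -197 mm), at rest 90 mm above the table, 85 mm outside the pin. Pressed straight down there, it goes about 47 mm down to the stop.
- right_gate (a point): Point on the lever over the aluminium gate plate at the inner end of the right lever, 36 mm wide, 6 mm thick, 42 mm high, closing the right lane (dispenser y = -27 mm). The point is on the lever's centre line, 38 mm above the plate's lower edge.
- finial: Turned wooden finial standing upright, 42 mm in diameter, 75 mm high; origin under its centre. Bystander, loose.
- tub: Open white plastic tub, 90 mm in diameter, 85 mm high; origin under its centre. Bystander, loose.
- foam_block: Flat dark block, 120 x 70 x 30 mm; origin at the centre of its underside. Bystander, loose.
- brush: Brush 170 mm long lying on the table; origin near its middle. Bystander, loose.
- large_ball: The larger ball as a body; its frame turns as it rolls, use point large_ball_center for its place.
- small_ball: The smaller ball as a body; its frame turns as it rolls, use point small_ball_center for its place.
Things that resemble listed ones, but are neither listed nor needed, are in the scene too. Leave any purple or yellow look-alike of the large_ball alone.

How it is judged:
By the outcome, as a careful person would: the job done as asked, in the order asked, and still so for the second after the job is handed in, with the robot touching nothing.
It also fails if it takes over 32 s, if anything falls off the work surface, if the arm or the gripper's body presses on something with over 40 N, if the wrist force passes 120 N, or if a joint passes its speed limit or range.

## Working session

There is one attempt and no reset: what is moved stays moved. The work goes in short steps, each a Python script; the robot and the scene stay as the last script left them, time stands still between calls to the robot, and variables do not carry over. Pictures are saved under pics/ and viewed, and the job is handed in when it is done.

```bash
mkdir -p pics; ls; python3 - <<'E'
from rig import robot
import cv2
for n in("scene","top"):
    im=robot.capture(n); cv2.imwrite(f"pics/{n}0.png",im[...,::-1])
    m=robot.camera_model(n); print(n,m)
print(robot.read_state()["t"])
E
```

```text
pics
scene {'intrinsics': array([[408.31754671,   0.        , 255.88250059],
       [  0.        , 408.31754671, 187.58716021],
       [  0.        ,   0.        ,   1.        ]]), 'position': array([0.92148621, 0.52166626, 0.73263808]), 'rotation': array([[-0.80558624, -0.42995797,  0.40763581],
       [ 0.59226112, -0.60303158,  0.53439655],
       [ 0.01604921,  0.67192935,  0.74044134]])}
top {'intrinsics': array([[401.54743235,   0.        , 255.0988019 ],
       [  0.        , 401.54743235, 187.56076258],
       [  0.        ,   0.        ,   1.        ]]), 'position': array([0.38629332, 0.06145703, 0.9472438 ]), 'rotation': array([[-0.13525749,  0.97097462, -0.19726554],
       [-0.99080507, -0.13320676,  0.02369104],
       [-0.00327371,  0.19865609,  0.98006379]])}
0.1
```

View pics/scene0.png

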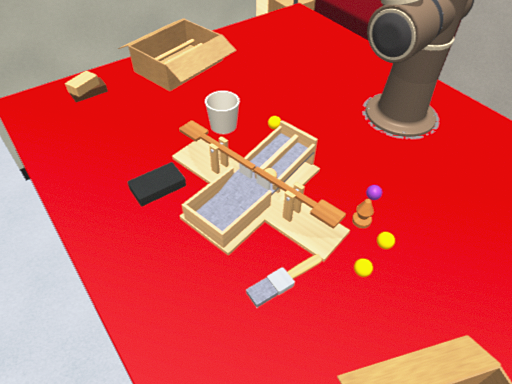

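View pics/top0.png

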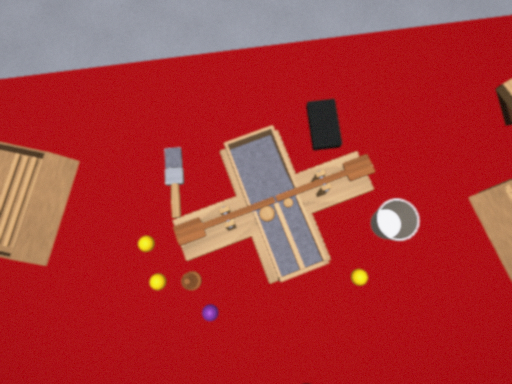

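The top view shows two plain wooden balls against the gates: about (267,213) in the left lane and (288,202) in the right. The yellow and purple balls outside the dispenser are look-alikes. I'll enlarge this area and measure the paddles.

```bash
cat > h.py <<'E'
import numpy as np
def ray(m,u,v,z):
    K=m["intrinsics"];d=np.linalg.inv(K)@[u,v,1];d=m["rotation"]@(d*[1,-1,-1])
    p=np.array(m["position"]);return p+d*(z-p[2])/d[2]
def proj(m,P):
    c=m["rotation"].T@(np.array(P)-m["position"]);c=c*[1,-1,-1];q=m["intrinsics"]@c;return q[:2]/q[2]
E
python3 - <<'E'
from rig import robot
from h import *
import cv2
im=cv2.imread("pics/top0.png"); m=robot.camera_model("top"); s=robot.camera_model("scene")
hsv=cv2.cvtColor(im,cv2.COLOR_BGR2HSV)
for u,v in((190,230),(358,167),(240,216),(230,240)): print(hsv[v,u])
mk=cv2.inRange(hsv,(5,130,60),(16,225,200)); mk[:140]=0;mk[290:]=0;mk[:,:165]=0;mk[:,390:]=0
mk=cv2.morphologyEx(mk,cv2.MORPH_OPEN,np.ones((9,9)))
n,l,st,c=cv2.connectedComponentsWithStats(mk)
for i in range(1,n):
    r=cv2.minAreaRect(cv2.findContours((l==i).astype(np.uint8),0,2)[0][0])
    P=ray(m,*r[0],0.09); print(st[i],c[i],r,P,"scene px",proj(s,P), [ray(m,*b,0.09)[:2].round(3) for b in cv2.boxPoints(r)])
a=cv2.resize(im[120:290,165:390],None,fx=3,fy=3,interpolation=2);cv2.imwrite("pics/c1.png",a)
sc=cv2.imread("pics/scene0.png");cv2.imwrite("pics/c2.png",cv2.resize(sc[100:270,165:365],None,fx=3.5,fy=3.5,interpolation=2))
E
```

```text
[ 12 158 173]
[ 13 159 170]
[ 15 104 191]
[ 17  90 226]
[344 156  29  22 514] [358.11867704 167.06420233] ((358.0, 166.5), (21.0, 28.0), 90.0) [ 0.57490863 -0.1899197   0.09      ] scene px [193.42592109 127.68729159] [array([ 0.603, -0.164]), array([ 0.594, -0.225]), array([ 0.547, -0.216]), array([ 0.556, -0.155])]
[175 220  29  23 537] [189.15083799 231.09683426] ((189.5205535888672, 231.0548095703125), (19.662912368774414, 30.898862838745117), 69.44395446777344) [0.48407345 0.19209245 0.09      ] scene px [328.11014281 209.71529482] [array([0.497, 0.229]), array([0.512, 0.165]), array([0.471, 0.155]), array([0.456, 0.218])]
[182 272  19  18 298] [191.08724832 280.44966443] ((191.0, 280.5), (17.0, 18.0), 90.0) [0.38137978 0.19963451 0.09      ] scene px [365.97579383 190.12193318] [array([0.401, 0.216]), array([0.396, 0.179]), array([0.362, 0.183]), array([0.367, 0.22 ])]
```

```bash
sleep 1
```

```text
(no output)
```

View pics/c1.png

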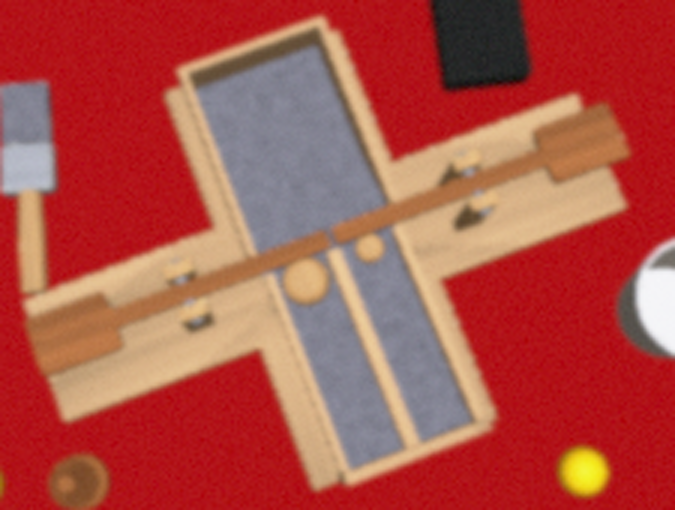

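View pics/c2.png

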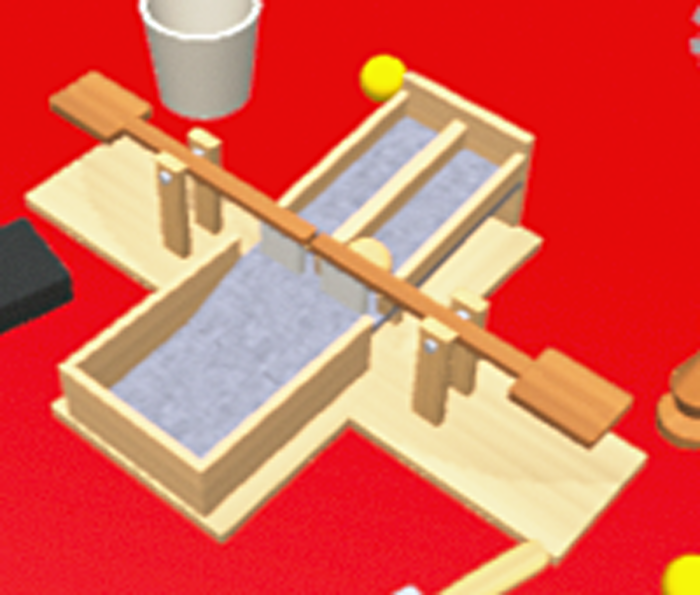

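The crop confirms it. The larger ball, at (305,280) in the crop, is in the left lane (world +y, image left). The smaller one, at (370,247), is in the right lane. So I press the left paddle at about (0.484, 0.192). The two paddles measure 393 mm apart against 394 mm nominal. Next I shut the gripper, move above the paddle and check.

```bash
python3 - <<'E'
from rig import robot
from h import *
import cv2
m=robot.camera_model("top")
L=np.array([.4841,.1921]);R=np.array([.5749,-.1899]);y=(L-R)/np.linalg.norm(L-R);x=np.array([y[1],-y[0]]);O=(L+R)/2
for n,u,v,z in(("large",267,213,.062),("small",288,202,.054)):
    d=ray(m,u,v,z)[:2]-O; print(n,"disp xy",d@x,d@y)
X=np.array([y[0],y[1],0]);Z=np.array([0,0,-1.])
best=None
for sg in(1,-1):
    Rm=np.c_[sg*X,np.cross(Z,sg*X),Z]; q=robot.solve_ik([*L,.33],Rm); print(sg,q)
    if q is not None and (best is None or abs(q[5])<abs(best[1][5])): best=(Rm,q)
np.save("R.npy",best[0])
robot.move_gripper(0.0)
robot.movep([*L,.33],best[0])
s=robot.read_state();print(s["t"],s["tcp_pos"],s["wrist_force"],s["width"])
for n in("scene","wrist"): cv2.imwrite(f"pics/{n}1.png",robot.capture(n)[...,::-1])
E
```

```text
large disp xy -0.02027572269530343 0.02596340139087822
small disp xy -0.013179391569464356 -0.027884035383053948
1 [ 1.68530786e+01  1.12683639e+01  1.11144715e+02 -2.54444375e-14
  5.75869214e+01 -8.65177879e+01]
-1 [ 1.68530786e+01  1.12683639e+01  1.11144715e+02 -2.54444375e-14
  5.75869214e+01  9.34822121e+01]
3.9333 [0.48448268 0.191536   0.33009622] [-0.55770834 -0.79132197 -0.12280234] -0.00022385231032999764
```

```bash
python3 -c "
import cv2,numpy as np
cv2.imwrite('pics/b1.png',np.hstack([cv2.resize(cv2.imread(f'pics/{n}1.png'),(400,300)) for n in('scene','wrist')]))"
```

```text
(no output)
```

View pics/b1.png

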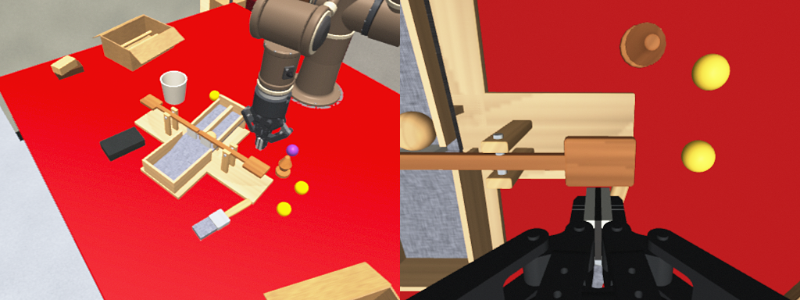

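The wrist view (right half) shows the shut fingertips at column ~600, centred on the paddle (565–635) along the lever. The way down is clear, so I press with a force stop.

```bash
python3 - <<'E'
from rig import robot
from h import *
import cv2
L=[.4841,.1921]
print(robot.servo_line([*L,.275],speed=.08))
print("contact",robot.servo_line([*L,.245],speed=.03,f_stop=1.5)); s=robot.read_state();z0=s["tcp_pos"][2];print(s["t"],z0,s["wrist_force"])
print("stop",robot.servo_line([*L,.2635-.050],speed=.035,f_stop=9)); s=robot.read_state();print(s["t"],s["tcp_pos"],s["wrist_force"])
robot.hold(.6)
for n in("scene","wrist","top"): cv2.imwrite(f"pics/{n}2.png",robot.capture(n)[...,::-1])
s=robot.read_state();print(s["t"],s["tcp_pos"],s["wrist_force"])
a=cv2.imread('pics/scene2.png')[80:270,160:400];b=cv2.imread('pics/top2.png')[110:300,160:400]
cv2.imwrite('pics/b2.png',cv2.resize(np.hstack([a,b]),(800,317)))
E
```

```text
False
contact True
5.4417 0.26120652050351834 [ 0.50058076 -0.14503947  1.12907105]
stop True
6.6583 [0.48433169 0.19230336 0.21616505] [-2.89532997  0.59361848  7.82010821]
7.4083 [0.48425492 0.19229524 0.21619046] [-2.25969513 -0.08019199  5.8449461 ]
```

View pics/b2.png

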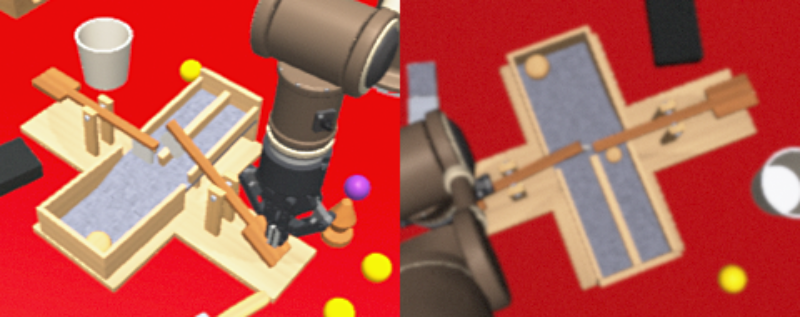

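View pics/wrist2.png

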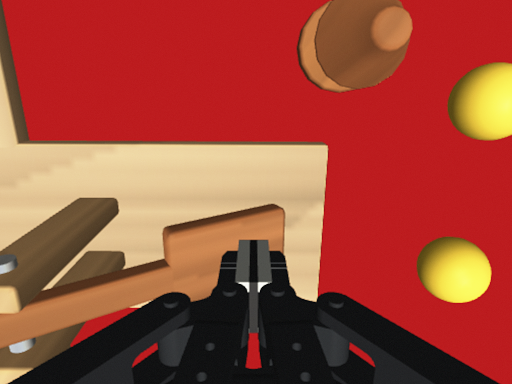

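The lever is at its stop with the gate up. The large ball is at the far end of the tray, at (97,240) in the left half and (537,65) in the right half. The small ball is still behind its gate at (613,155). I'll let the lever up slowly and retreat.

```bash
python3 - <<'E'
from rig import robot
from h import *
import cv2
L=[.4841,.1921]
robot.servo_line([*L,.275],speed=.05)
robot.servo_line([*L,.36],speed=.12)
robot.movep([.30,.40,.40],np.load("R.npy"))
robot.hold(.5)
for n in("scene","top"): cv2.imwrite(f"pics/{n}3.png",robot.capture(n)[...,::-1])
s=robot.read_state();print(s["t"],s["tcp_pos"],s["wrist_force"])
a=cv2.imread('pics/scene3.png')[80:310,160:400];b=cv2.imread('pics/top3.png')[90:320,140:430]
cv2.imwrite('pics/b3.png',cv2.resize(np.hstack([a,b]),(800,347)))
m=robot.camera_model("top");
im=cv2.imread('pics/top3.png');d=cv2.absdiff(im,cv2.imread('pics/top0.png')).max(2)
cv2.imwrite('pics/d3.png',d)
E
```

```text
11.275 [0.3001151  0.39991489 0.40000495] [0.04372239 0.0592022  0.34263847]
```

View pics/b3.png

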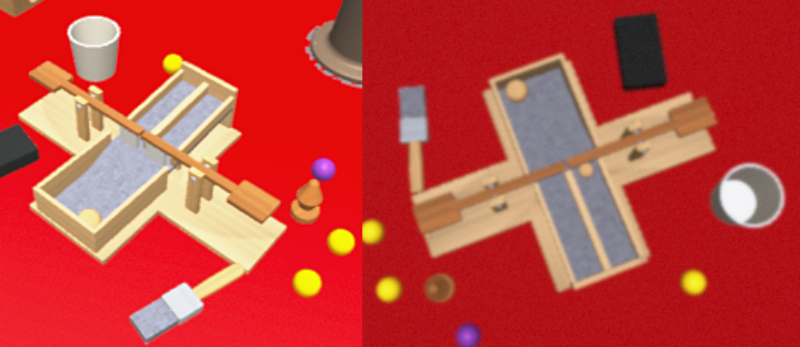

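View pics/d3.png

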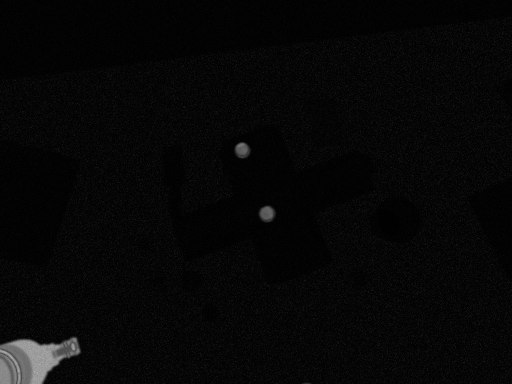

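The before/after difference shows only the ball's move, from (267,213) to (242,150), and the arm. The lever is level, both gates are shut, and nothing else has moved.

```bash
python3 -c "
from rig import robot
robot.job_done()"
```

```text
the job is handed in; nothing more can be done
```

The larger ball was in the left lane. I pressed the left paddle with the gripper shut, moving about 45 mm down to the stop with about 8 N at the wrist. The ball rolled to the far end of the tray, and I then let the lever up slowly and moved the arm clear.

I took the last pictures at 11.3 s, before handing in. They show the left lever level again with both gates shut, the small ball still in the right lane, and everything else where it was. No check failed or disagreed.

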